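Re-seat a flanged block in a drill jig for its next hole and hold it there

TASK

The flanged aluminium block in the corner of the drill jig has had one corner hole drilled. Knock it out by pulling the jig's sprung kick-out lever through its full stroke, leaving the block itself alone meanwhile, and ease the lever slowly back to rest without letting it fly back. Then turn the block so that an undrilled corner goes under the guide bush, slide it flat and square into the corner until it bears on both fences, and finish there: do not let go, but end holding it pressed firmly against both fences at once, ready for me to drill; do not disturb the vee block, centre punch and small bearing lying nearby.

Things in the scene. Friction and masses are not known exactly. Their poses are not given: they have to be found in the camera images.
- jig: Steel plate drill jig, screwed to the bench. Origin: at bench level, on the vertical line where the working faces of the two fences meet; z up, the nest lies to -x and -y. Base plate 12 mm thick (the block slides on its oiled top, z = 12 mm, friction about 0.3), x -145..50, y -170..45 mm. A block fully home is centred at x = y = -42 mm. The nest is open to -x and -y; the lever at rest stays at y < -105 mm there.
- back_fence: Fence at the back of the nest, 22 mm thick, top 22 mm above the bench (level with the flange's top), in two pieces, y = -4..-24 and -68..-90 mm; the lever's nose comes through the gap between. Same origin and axes as the jig; its working face is x = 0, facing -x.
- side_fence: Fence at the side of the nest, 22 mm thick, top 22 mm above the bench, from x = -4 to -94 mm. Same origin and axes as the jig; its working face is y = 0, facing -y.
- bush_plate: Plate over the corner (x and y > -22 mm), underside 26 mm, top 36 mm, bush 40 mm above the bench; same origin and axes as the jig. It clears the flange by 4 mm, so the block cannot be lifted out of or lowered into its home, only slid level.
- bush (a point): Point straight below the guide bush (a brass ring, 17 mm across, 8 mm bore, in the bush plate), level with the top of the flange: at (-11, -11, 22) mm in the jig's frame.
- ejector (a joint): Angle of the kick-out lever, a bent flat bar on a vertical pivot: 0 = at rest on its stop, where a spring holds it; 0.45 = end; full stroke: beyond 0.40. Positive: anticlockwise from above, the knob swinging outwards (jig's -y), the nose pushing the block about 30 mm to -x. Knob force 3 N at rest, 9 N at full stroke. Faster than 2 rad/s is flying back; letting go below 0.05 rad is harmless.
- ejector_knob (a point): Centre of the top of the lever's upright black knob: round, 20 mm across, 34 mm tall, its top 62 mm and its foot 28 mm above the bench, free on all sides. It lies 126 mm from the pivot, at (-106, -163) mm in the jig's frame when at rest.
- ejector_pivot (a point): Axis of the lever's pivot, at (12, -118) mm in the jig's frame.
- block: Flanged aluminium block, 0.2-0.4 kg: square flange 84 x 84 x 10 mm, in its middle a square boss 30 x 30 mm, its top 46 mm above the underside. Origin: centre of the underside; z up, x and y along the sides of flange and boss. The +x +y corner is drilled, the other three only centre-punched. It starts home in the corner, drilled corner under the bush, axes parallel to the jig's.
- drilled_corner (a point): The 8 mm hole already drilled in the flange's corner, at (31, 31, 10) mm in the block's frame.
- grinder_top (a point): Over the middle of the bench grinder, a fixed machine to the right of the work, 260 mm (x) by 400 mm (y), at its full height of 0.27 m: come past it above this height or in front of it.
- v_block: Bystander: steel vee block, 60 x 50 x 40 mm, origin at the centre of its underside.
- centre_punch: Bystander: centre punch, 127 mm long, lying on the bench along its own y, origin at the centre of its underside.
- bearing_small: Bystander: small ball bearing, 35 mm across, 11 mm high, lying flat, origin at the centre of its underside.
Mind the look-alikes: they are no part of the job. Several things have the shape of the block; the one meant has the colours described above.

How it is judged:
By the outcome, as a careful person would: the job done as asked, in the order asked, and still so for the second after the job is handed in, while the arm keeps its last pose, push and grip.
It also fails if it takes over 64 s, if anything falls off the work surface, if the arm or the gripper's body presses on something with over 40 N, if the wrist force passes 120 N, or if a joint passes its speed limit or range.

ROBOT

A 7-joint arm with a two-finger parallel gripper is mounted at the origin on the work surface; the furniture and walls round the work are solid. World frame = base frame: x ahead of the robot, y to its left, z up, the work surface at z = 0. Lengths are in m, angles in rad, forces in N, time in s.
With the tool pointing down it reaches from about 0.425 to 0.925 m from the base axis. Payload 6.8 kg.
Tool frame: the origin (TCP) lies between the finger pads; the fingertips stand r.tip_extent ahead of it and the grasp point (between the pads) lies 5 mm behind it (r.tip_extent is the distance from the TCP to the fingertips, in m); y points along the fingers, x is the direction in which the jaws open and shut, and the axes are right-handed (so a half turn about y gives the same grasp; the last joint's range is limited). The gripper opens to 85 mm and grips with 20 to 120 N. Pads are 22 mm wide; open, the fingers measure 114 mm over their backs; the gripper's body (76 mm by 85 mm) begins 54 mm behind the grasp point. The pads swing forward as they close: fully open they stand 13 mm farther back than shut.
Start: joints at [1.17, 0.477, 0.022, 1.555, -0.011, 1.109, -0.083], TCP at [0.195, -0.646, 0.245] pointing down, gripper open.
Joint ranges: [-2.96, 2.96], [-0.34, 2.1], [-1.41, 1.46], [0.24, 2.44], [-1.37, 4.51], [0.17, 1.92], [-2.96, 2.96]. Speed limits (rad/s): [2.39, 2.39, 3.14, 3.14, 3.14, 3.14, 3.14].

INTERFACE

Orientations are given as a rotation vector (axis times angle).
In Python, from bench import r gives the robot as it stands.
- The arm moves only by the tool send_rows, never from a script. Its argument "plan" is a list of rows, each a list of 5 numbers: the shift along the tool's x, y, z in cm, then the turn about the tool's y in degrees, then the opening, from 0 (shut) to 1 (fully open). In form: [[dx, dy, dz, spin, grip], ...]. A call has 1 to 12 rows; each row shifts and turns the commanded pose from where the row before left it, along the tool's axes as they then stand; what a row does not reach is not made up. A row lasts 1/8 s, in which the tool goes at most 62.5 mm and 10.7 degrees, less where a joint would pass 70% of its speed; a pose out of reach is approached as far as the arm can. A call is refused whole if a number of a shift passes 6.25 or a number of a turn 10.7, either way. A call with a gripper value outside its range is refused whole. The fingers move at their own pace and stop on an object; "force" is the grip in N (left out, the last holds). Time passes only in rows, so rows that do not move let the fingers close. It gives the time, the measured TCP pose, the force and the opening at its end, in the units of the state.
- r.get_obs(): the state, without advancing time (a new reading comes with each control period).
- r.grab_frame(name): name is "scene" or "side" or "wrist"; returns a dict with "image" (384x512x3 uint8, red, green, blue), "camera_matrix" (3x3 intrinsics, pixels), "cam_to_world" (4x4, takes a point from camera to world coordinates). Camera axes: x right, y down, z forward; pixel columns grow to the right and rows downward; lengths in m; the calibration is good to about 2 mm. A picture is of the moment at which its call begins. There is no depth.
- r.hand_in(): hands the job in, once; it reports no verdict.
Trained networks look in the newest picture that a camera, given by its name, has taken for a name from the list of things; names that differ only in an ending like _2 or _b are one class to them, and where a whole thing is asked for, a point or a joint stands for the part that bears it (a point fixed in the world has none). Each returns a list of dicts, best first, with "p" (0 to 1); they miss things now and then, are a little off and sometimes report something else, mostly with a low value. They report only what shows in the picture. A call takes as long as a camera call. They do not tell look-alikes from the thing itself.
- r.recognise(camera, target): "rect" ([left, top, right, bottom] in pixels, round what is visible of it).
The state is a dict: "clock": time; "joints": joint angles; "qvel": joint speeds; "tau": joint torques, N m; "tcp_pos": TCP position; "orientation": TCP orientation; "contact_force": force on the tool from outside, world axes, zero at the start; "moment": the same for the moment, N m; "grip_width": finger opening in m.
Only numpy, scipy, OpenCV 4.12 (cv2) and the standard library are available. Lean on these libraries where they do the work, as an engineer would, in place of code of your own. Each camera call takes 0.05 s, during which the arm holds its last target.

## Working session

There is one attempt and no reset: what is moved stays moved. The work goes in short steps, Python scripts to look and compute and a tool call to move; the robot and the scene stay as the last step left them, time stands still between calls to the robot, and variables do not carry over. Pictures are saved under pics/ and viewed, and the job is handed in when it is done.

Besides the shell and the picture viewer there is one more tool, called after ">>>" in YAML: its name, and indented under it one key for each argument. send_rows: Moves the arm, as the interface text tells. Its arguments: {"type":"object","properties":{"plan":{"type":"array","items":{"type":"array","items":{"type":"number"}}},"force":{"type":"number"}},"required":["plan"]}

```bash
ls; mkdir -p pics
cat > h.py <<'E'
import sys; sys.path.insert(0,'.')
from bench import r
import numpy as np, cv2
def snap(n,f):
    d=r.grab_frame(n); cv2.imwrite('pics/'+f,d['image'][:,:,::-1]); np.savez('pics/'+f+'.npz',K=d['camera_matrix'],T=d['cam_to_world']); return d
def ray(d,u,v,z):
    K,T=d['camera_matrix'],d['cam_to_world']
    w=T[:3,:3]@np.linalg.solve(K,[u,v,1.]); o=T[:3,3]; return o+w*(z-o[2])/w[2]
def proj(d,p):
    K,T=d['camera_matrix'],d['cam_to_world']
    c=K@(T[:3,:3].T@(np.asarray(p,float)-T[:3,3])); return c[:2]/c[2]
E
python3 - <<'E'
from h import *
print(r.get_obs(), r.tip_extent)
for n in ['scene','side','wrist']:
    d=snap(n,n+'0.png'); print(n,d['camera_matrix'].tolist(),d['cam_to_world'].round(4).tolist())
    for t in ['jig','ejector_knob','bush','block','drilled_corner','bush_plate','v_block','centre_punch','bearing_small','grinder_top']:
        try: print(t,[(np.round(x['rect']).tolist(),round(x['p'],2)) for x in r.recognise(n,t)])
        except Exception as e: print(t,e)
E
```

```text
pics
{'clock': 0.0, 'joints': array([ 1.16991762,  0.47783646,  0.0223476 ,  1.5564505 , -0.01148092,
        1.10932897, -0.08308941]), 'qvel': array([-0.00051464,  0.00162622, -0.00029283,  0.00132397, -0.00167839,
        0.00068561,  0.00041503]), 'tau': array([-3.65536926e-04, -5.96435988e+01,  1.60784148e+00, -2.81193280e+01,
        1.24160311e-02,  9.46812186e-03,  1.04761077e-05]), 'tcp_pos': array([ 0.19462472, -0.6457305 ,  0.24430189]), 'orientation': array([-1.33258354,  0.99203393, -0.98935503]), 'contact_force': array([ 0.07599113, -0.21004295, -0.39808978]), 'moment': array([0.02600867, 0.02485071, 0.016477  ]), 'grip_width': 0.08555577017600466} 0.014
scene [[474.41256505349907, 0.0, 258.96567133653133], [0.0, 474.41256505349907, 195.38124926630255], [0.0, 0.0, 1.0]] [[-0.694, -0.4628, 0.5516, -0.4135], [-0.7198, 0.4624, -0.5177, 0.7159], [-0.0155, -0.7564, -0.654, 1.2687], [0.0, 0.0, 0.0, 1.0]]
jig [([303.0, 199.0, 309.0, 210.0], 0.67)]
ejector_knob [([214.0, 226.0, 267.0, 243.0], 0.69), ([265.0, 193.0, 286.0, 214.0], 0.49), ([212.0, 234.0, 240.0, 262.0], 0.26)]
bus
[... 1419 characters left out ...]
7)]
grinder_top it knows: back_fence, bearing_small, block, bush, bush_plate, centre_punch, drilled_corner, ejector, ejector_knob, ejector_pivot, jig, side_fence, v_block
wrist [[326.7540455032844, 0.0, 251.85343328408612], [0.0, 326.7540455032844, 191.00831620738495], [0.0, 0.0, 1.0]] [[0.289, -0.9095, -0.2988, 0.2705], [-0.9573, -0.2747, -0.0899, -0.6223], [-0.0003, 0.312, -0.9501, 0.3744], [0.0, 0.0, 0.0, 1.0]]
jig []
ejector_knob []
bush []
block []
drilled_corner []
bush_plate []
v_block []
centre_punch []
bearing_small []
grinder_top it knows: back_fence, bearing_small, block, bush, bush_plate, centre_punch, drilled_corner, ejector, ejector_knob, ejector_pivot, jig, side_fence, v_block
```

View images.

View pics/scene0.png

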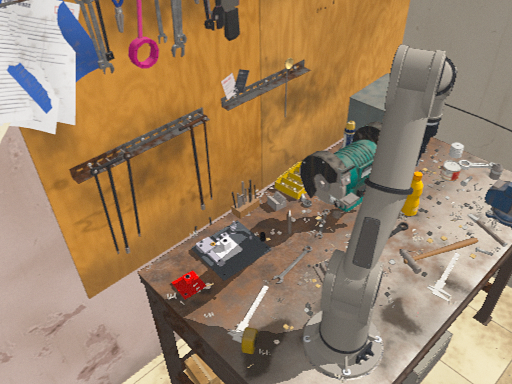

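View pics/side0.png

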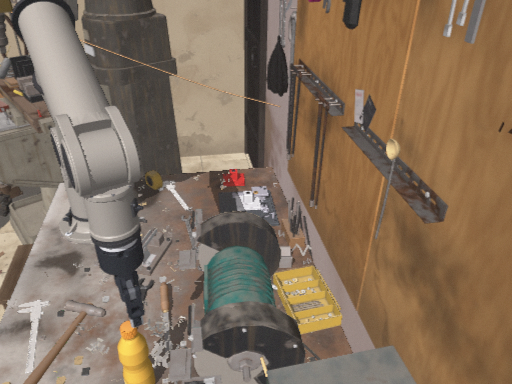

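View pics/wrist0.png

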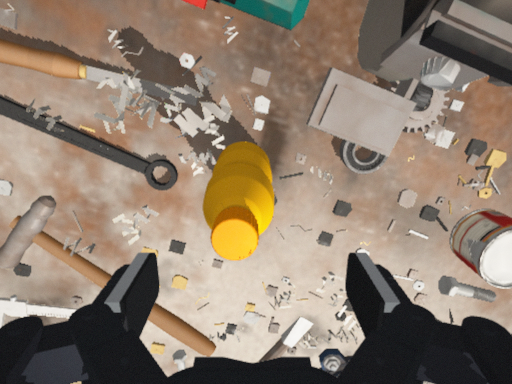

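Run:
```python
import cv2
a=cv2.imread('pics/scene0.png')[185:305,165:315]; cv2.imwrite('pics/sc0.png',cv2.resize(a,None,fx=5,fy=5,interpolation=cv2.INTER_CUBIC))
a=cv2.imread('pics/side0.png')[155:275,200:350]; cv2.imwrite('pics/si0.png',cv2.resize(a,None,fx=5,fy=5,interpolation=cv2.INTER_CUBIC))
```

```text
(no output)
```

View pics/sc0.png

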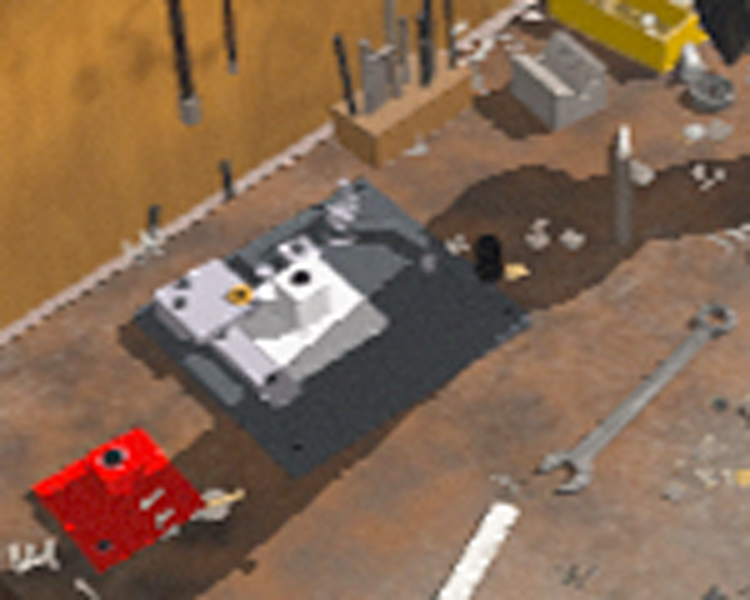

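View pics/si0.png

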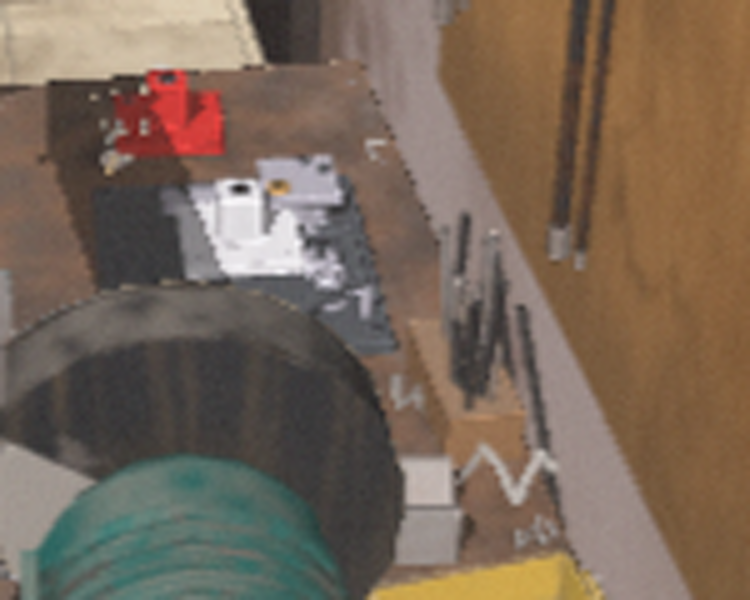

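```bash
cat >> h.py <<'E'
def ld(n,f):
    z=np.load('pics/'+f+'.npz'); return dict(camera_matrix=z['K'],cam_to_world=z['T'])
E
python3 - <<'E'
from h import *
from scipy.spatial.transform import Rotation as R
s=ld('scene','scene0.png'); d=ld('side','side0.png')
cs=lambda a,b:(165+a/5,185+b/5); cd=lambda a,b:(200+a/5,155+b/5)
P={}
for n,p,z in [('bush',cs(238,295),.04),('knob',cs(488,240),.062),('bossback hole',cs(302,277),.058),('plate corner near left',cs(297,475),.012),('corner right',cs(528,320),.012),('plate far',cs(365,182),.012),('vblk',cs(555,110),.02),('punch bottom',cs(622,240),0),('punch top',cs(624,135),0),('bearing?',cs(710,90),.01),('grinder left',(325,175),.2)]:
    P[n]=ray(s,*p,z); print(n,P[n].round(4))
for n,p,z in [('bush',cd(278,187),.04),('boss',cd(238,188),.058)]:
    print('side',n,ray(d,*p,z).round(4))
v=P['knob']-P['bush']; print(np.linalg.norm(v[:2]), np.hypot(95,152), np.degrees(np.arctan2(v[1],v[0])-np.arctan2(-152,-95)))
print(R.from_rotvec(r.get_obs()['orientation']).as_matrix().round(3))
E
```

```text
bush [0.5493 0.0426 0.04  ]
knob [ 0.4476 -0.1064  0.062 ]
bossback hole [0.5167 0.0093 0.058 ]
plate corner near left [0.4154 0.1052 0.012 ]
corner right [ 0.4057 -0.1047  0.012 ]
plate far [ 0.5938 -0.1172  0.012 ]
vblk [ 0.5426 -0.2716  0.02  ]
punch bottom [ 0.4212 -0.2197  0.    ]
punch top [ 0.4993 -0.3049  0.    ]
bearing? [ 0.4799 -0.3835  0.01  ]
grinder left [ 0.4003 -0.3771  0.2   ]
side bush [0.5549 0.0339 0.04  ]
side boss [0.5216 0.009  0.058 ]
0.1803639332397934 179.24564150907548 -2.29446630207314
[[ 0.289 -0.     0.957]
 [-0.957  0.     0.289]
 [-0.    -1.     0.   ]]
```

>>> send_rows:
  plan:
    - [0, -5, 0, 0, 1]
    - [0, -5, 0, 0, 1]
    - [0, -4, 0, 0, 1]
    - [-2, 0, 2, 0, 1]
    - [-4, 0, 3.8, 0, 1]
    - [-4, 0, 3.8, 0, 1]
    - [-4, 0, 3.8, 0, 1]
    - [-4, 0, 3.8, 0, 1]
    - [-4, 0, 3.8, 0, 0.5]
    - [-4, 0, 3.8, 0, 0.5]

```text
clock: 2.75
tcp_pos: [0.3578, -0.3241, 0.3856]
orientation: [-1.334, 0.99, -0.992]
contact_force: [1.4, 0.1, -0.5]
grip_width: 0.0519
```

>>> send_rows:
  plan:
    - [-4, 0, 3.8, 0, 0.5]
    - [-4, 0, 3.8, 0, 0.5]
    - [-4, 0, 3.8, 0, 0.5]
    - [-4, 0, 2.2, 0, 0.5]
    - [-3.5, 0, 0, 0, 0.5]
    - [-3, 0, 0, 0, 0.5]
    - [0, 0, 0, 0, 0.5]
    - [0, 0, 0, 0, 0.5]

```text
clock: 3.75
tcp_pos: [0.4226, -0.0719, 0.3854]
orientation: [-1.334, 0.991, -0.992]
contact_force: [0.0, 0.3, 0.1]
grip_width: 0.0427
```

Run:
```python
from h import *
d=snap('wrist','w1.png'); o=r.get_obs(); print(o['clock'],o['tcp_pos'],o['joints'].round(2),o['contact_force'])
```

```text
3.8 [ 0.42262514 -0.07213158  0.38535347] [ 0.5  -0.03 -0.46  1.88 -0.01  1.29 -1.23] [ 0.43784675 -0.51887795  0.22109764]
```

View pics/w1.png

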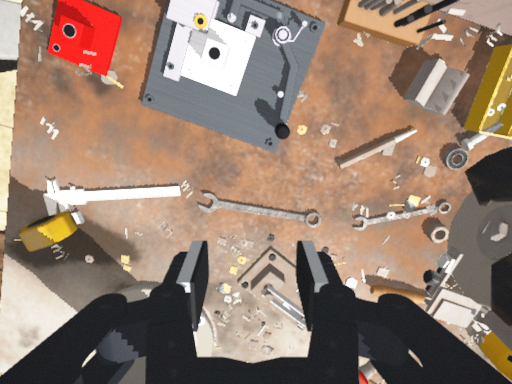

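Run:
```python
import cv2
a=cv2.imread('pics/w1.png')[0:160,130:340]; cv2.imwrite('pics/w1c.png',cv2.resize(a,None,fx=3.8,fy=3.75,interpolation=cv2.INTER_CUBIC))
```

```text
(no output)
```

View pics/w1c.png

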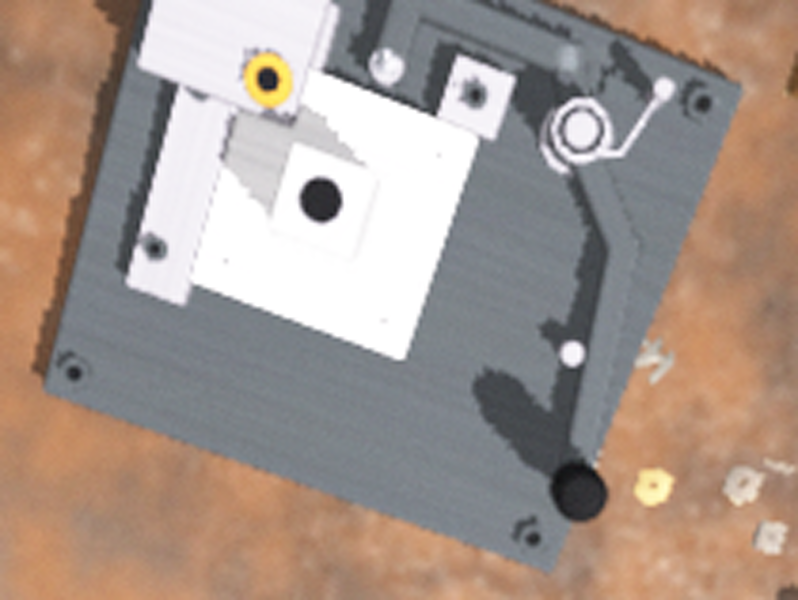

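Run:
```python
from h import *
from scipy.optimize import least_squares
d=ld('wrist','w1.png')
L=[((-106,-163,62),(579,490)),((-11,-11,40),(268,79)),((-145,45,12),(45,392)),((-145,-170,12),(553,573)),((50,-170,12),(742,85)),((-84,-84,22),(405,360)),((-84,0,22),(190,285)),((0,-84,22),(480,135)),((-42,-42,58),(321,200))]
A=np.array([l[0] for l in L])/1000.; B=np.array([(130+l[1][0]/3.8,l[1][1]/3.75) for l in L])
def W(p,a):
    c,s=np.cos(p[2]),np.sin(p[2]); return np.array([p[0]+c*a[0]-s*a[1],p[1]+s*a[0]+c*a[1],a[2]])
f=lambda p:np.concatenate([proj(d,W(p,a))-b for a,b in zip(A,B)])
q=least_squares(f,[.56,.05,-.04],loss='soft_l1'); print(q.x,np.degrees(q.x[2])); print(q.fun.reshape(-1,2).round(1) if 0 else f(q.x).reshape(-1,2).round(1))
for n,a in [('knob',(-.106,-.163,.062)),('home',(-.042,-.042,.012)),('ej',(-.072,-.042,.012))]: print(n,W(q.x,a).round(4))
```

```text
[ 0.56437399  0.04887358 -0.05277072] -3.0235397585390142
[[ 1.3  1.8]
 [-0.   0.6]
 [-0.8  0.4]
 [ 0.2  0.3]
 [ 1.1 -0.3]
 [-0.7 -0.4]
 [-0.  -1.2]
 [-0.6 -0.4]
 [-0.1 -0.1]]
knob [ 0.4499 -0.1083  0.062 ]
home [0.5202 0.0091 0.012 ]
ej [0.4903 0.0107 0.012 ]
```

>>> send_rows:
  plan:
    - [4.15, 0, 1.65, 0, 0.5]
    - [0, 5, 0, 0, 0.5]
    - [0, 5.5, 0, 0, 0.5]
    - [0, 5.5, 0, 0, 0.5]
    - [0, 5.5, 0, 0, 0.5]
    - [0, 5, 0, 0, 0.5]
    - [0, 0, 0, 0, 0.5]
    - [0, 0, 0, 0, 0.5]

```text
clock: 4.8
tcp_pos: [0.4515, -0.1067, 0.1217]
orientation: [-1.332, 0.99, -0.993]
contact_force: [-0.3, 0.3, 0.6]
grip_width: 0.0428
```

Run:
```python
from h import *
d=snap('wrist','w2.png'); o=r.get_obs(); print(o['clock'],o['tcp_pos'],o['joints'].round(2),o['contact_force'])
print(proj(d,o['tcp_pos']),proj(d,[.4505,-.107,.062]),proj(d,[*o['tcp_pos'][:2],.062]))
```

```text
4.85 [ 0.45194507 -0.1066672   0.12222234] [ 0.45  0.34 -0.41  2.14  0.2   0.7  -1.38] [0.13989678 0.22370634 0.33502232]
[254.72229349 268.74469393] [253.71300588 219.14595331] [253.87364659 216.95584446]
```

View pics/w2.png

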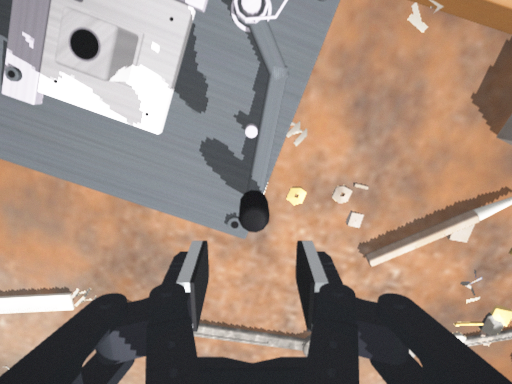

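>>> send_rows:
  plan:
    - [0, 4, 0, 0, 0.5]
    - [0, 2.5, 0, 0, 0.5]
    - [0, 1.1, 0, 0, 0.5]
    - [0, 0, 0, 0, 0.5]
    - [0, 0, 0, 0, 0.1]
    - [0, 0, 0, 0, 0]
    - [0, 0, 0, 0, 0]
    - [0, 0, 0, 0, 0]
    - [0, 0, 0, 0, 0]
  force: 60

```text
clock: 5.98
tcp_pos: [0.4517, -0.1075, 0.0458]
orientation: [-1.333, 0.989, -0.995]
contact_force: [0.1, -2.7, 4.6]
grip_width: 0.0181
```

>>> send_rows:
  plan:
    - [0.34, 0, 0.01, -1.54, 0]
    - [0.34, 0, 0.01, -1.54, 0]
    - [0.34, 0, 0.01, -1.54, 0]
    - [0.34, 0, 0.01, -1.54, 0]
    - [0.34, 0, 0.01, -1.54, 0]
    - [0.34, 0, 0.01, -1.54, 0]
    - [0.34, 0, 0.01, -1.54, 0]
    - [0.34, 0, 0.01, -1.54, 0]

```text
clock: 6.98
tcp_pos: [0.4616, -0.1306, 0.0457]
orientation: [-1.407, 0.827, -0.828]
contact_force: [-3.5, 2.7, 10.3]
grip_width: 0.0177
```

```bash
cat >> h.py <<'E'
def lev():
    o=r.get_obs(); p=o['tcp_pos'][:2]-np.array([.5701,-.0696]); a=np.arctan2(p[1],p[0])%(2*np.pi)-np.radians(197.85)
    print('t',o['clock'],'lever',a.round(4),'rad',np.hypot(*p).round(4),o['tcp_pos'].round(4),o['contact_force'].round(1),o['grip_width'].round(4))
E
python3 -c "
from h import *
lev()"
```

```text
Traceback (most recent call last):
  File "h.py", line 16, in lev
    print('t',o['clock'],'lever',a.round(4),'rad',np.hypot(*p).round(4),o['tcp_pos'].round(4),o['contact_force'].round(1),o['grip_width'].round(4))
                                                                                                                          ^^^^^^^^^^^^^^^^^^^^^
AttributeError: 'float' object has no attribute 'round'
```

>>> send_rows:
  plan:
    - [0.34, -0.1, 0.01, -1.54, 0]
    - [0.34, -0.1, 0.01, -1.54, 0]
    - [0.34, 0, 0.01, -1.54, 0]
    - [0.34, 0, 0.01, -1.54, 0]
    - [0.34, 0, 0.01, -1.54, 0]
    - [0.34, 0, 0.01, -1.54, 0]
    - [0.34, 0, 0.01, -1.54, 0]

```text
clock: 7.85
tcp_pos: [0.4744, -0.1496, 0.046]
orientation: [-1.461, 0.683, -0.68]
contact_force: [-1.7, 5.0, -3.5]
grip_width: 0.0181
```

```bash
sed -i "s/,o\['grip_width'\].round(4)/,o['grip_width']/" h.py
python3 -c "
from h import *
lev(); snap('wrist','w3.png')"
```

```text
t 7.85 lever 0.3846 rad 0.1247 [ 0.4744 -0.1496  0.046 ] [-1.7  5.  -3.5] 0.018060811290206882
```

View pics/w3.png

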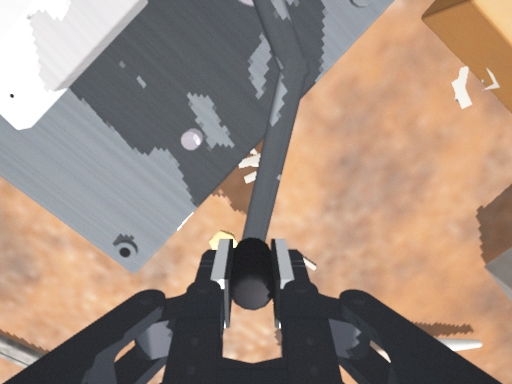

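>>> send_rows:
  plan:
    - [0.25, 0, 0.01, -1.1, 0]
    - [0.2, 0, 0.01, -1, 0]
    - [0.1, 0, 0, -0.5, 0]
    - [0, 0, 0, 0, 0]
    - [0, 0, 0, 0, 0]

```text
clock: 8.52
tcp_pos: [0.4779, -0.1537, 0.046]
orientation: [-1.472, 0.649, -0.646]
contact_force: [-1.5, 6.2, -2.7]
grip_width: 0.018
```

```bash
python3 -c "
from h import *
lev()"
```

```text
t 8.525 lever 0.4281 rad 0.1248 [ 0.4779 -0.1537  0.046 ] [-1.5  6.2 -2.7] 0.0180194772145306
```

>>> send_rows:
  plan:
    - [0.12, 0, 0, -0.5, 0]
    - [0, 0, 0, 0, 0]
    - [0, 0, 0, 0, 0]

```text
clock: 8.9
tcp_pos: [0.4787, -0.1545, 0.046]
orientation: [-1.474, 0.643, -0.639]
contact_force: [-1.6, 5.7, -3.0]
grip_width: 0.0182
```

```bash
python3 -c "
from h import *
lev(); snap('scene','s4.png'); snap('wrist','w4.png')
a=cv2.imread('pics/s4.png')[185:305,165:315]; cv2.imwrite('pics/s4c.png',cv2.resize(a,None,fx=5,fy=5,interpolation=cv2.INTER_CUBIC))
"
```

```text
t 8.9 lever 0.4369 rad 0.1248 [ 0.4787 -0.1545  0.046 ] [-1.6  5.7 -3. ] 0.018156977808606794
```

View pics/s4c.png

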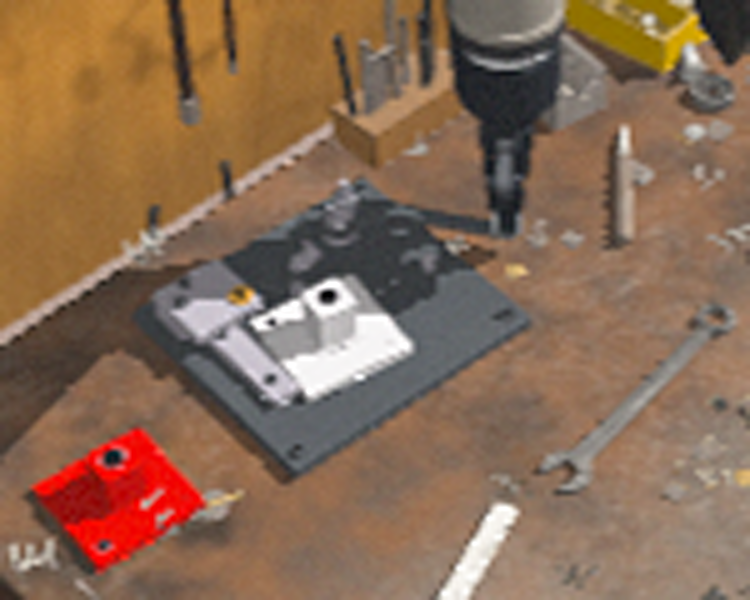

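>>> send_rows:
  plan:
    - [-0.34, 0, 0, 1.54, 0]
    - [-0.34, 0, 0, 1.54, 0]
    - [-0.34, 0, 0, 1.54, 0]
    - [-0.34, 0, 0, 1.54, 0]
    - [-0.34, 0, 0, 1.54, 0]
    - [-0.34, 0, 0, 1.54, 0]
    - [-0.34, 0, 0, 1.54, 0]
    - [-0.34, 0, 0, 1.54, 0]
    - [-0.34, 0, 0, 1.54, 0]
    - [-0.34, 0, 0, 1.54, 0]
    - [-0.34, 0, 0, 1.54, 0]
    - [-0.34, 0, 0, 1.54, 0]

```text
clock: 10.5
tcp_pos: [0.4571, -0.1217, 0.0462]
orientation: [-1.38, 0.889, -0.891]
contact_force: [4.0, 4.4, -14.1]
grip_width: 0.0178
```

```bash
python3 -c "
from h import *
lev()"
```

```text
t 10.5 lever 0.1201 rad 0.1244 [ 0.4571 -0.1217  0.0462] [  4.    4.4 -14.1] 0.017785071421234346
```

>>> send_rows:
  plan:
    - [-0.3, 0.1, 0, 1.3, 0]
    - [-0.3, 0, 0, 1.3, 0]
    - [-0.3, 0, 0, 1.3, 0]
    - [-0.2, 0, 0, 1, 0]
    - [-0.15, 0, 0, 0.5, 0]
    - [-0.1, 0, 0, 0, 0]
    - [0, 0, 0, 0, 0]

```text
clock: 11.38
tcp_pos: [0.4524, -0.1097, 0.0458]
orientation: [-1.348, 0.959, -0.962]
contact_force: [2.1, -0.2, 5.8]
grip_width: 0.018
```

```bash
python3 -c "
from h import *
lev()"
```

```text
t 11.375 lever 0.017 rad 0.1244 [ 0.4524 -0.1097  0.0458] [ 2.1 -0.2  5.8] 0.0180251295293969
```

>>> send_rows:
  plan:
    - [-0.15, 0, 0, 0, 0]
    - [-0.1, 0, 0, 0, 0]
    - [0, 0, 0, 0, 0]
    - [0, 0, 0, 0, 0.5]
    - [0, 0, 0, 0, 0.5]
    - [0, 0, 0, 0, 0.5]
    - [0, -3, 0, 0, 0.5]
    - [0, -5, 0, 0, 0.5]
    - [0, -5, 0, 0, 0.7]
    - [0, -4, 0, 0, 0.7]
    - [0, 0, 0, 0, 0.7]
    - [0, 0, 0, 0, 0.7]

```text
clock: 12.88
tcp_pos: [0.4499, -0.1069, 0.2145]
orientation: [-1.35, 0.961, -0.96]
contact_force: [-0.6, -0.4, -0.1]
grip_width: 0.0599
```

```bash
python3 -c "
from h import *
lev(); d=snap('wrist','w5.png');o=r.get_obs();print(o['orientation'],o['joints'].round(2))
"
```

```text
t 12.875 lever -0.0106 rad 0.1258 [ 0.4499 -0.1069  0.2145] [-0.6 -0.4 -0.1] 0.05994642269020349
[-1.34983695  0.96215756 -0.95847497] [ 0.52  0.2  -0.47  2.05  0.11  0.92 -1.25]
```

View pics/w5.png

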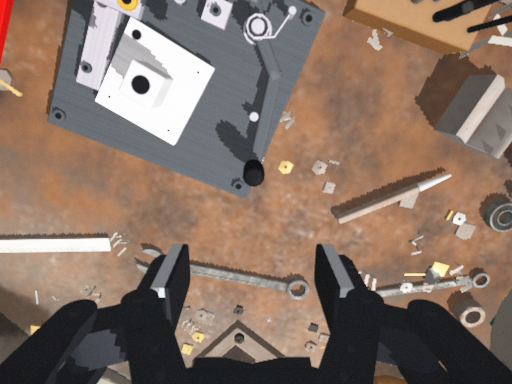

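Run:
```python
import cv2
a=cv2.imread('pics/w5.png')[0:160,40:250]; cv2.imwrite('pics/w5c.png',cv2.resize(a,None,fx=3.8,fy=3.75,interpolation=cv2.INTER_CUBIC))
```

```text
(no output)
```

View pics/w5c.png

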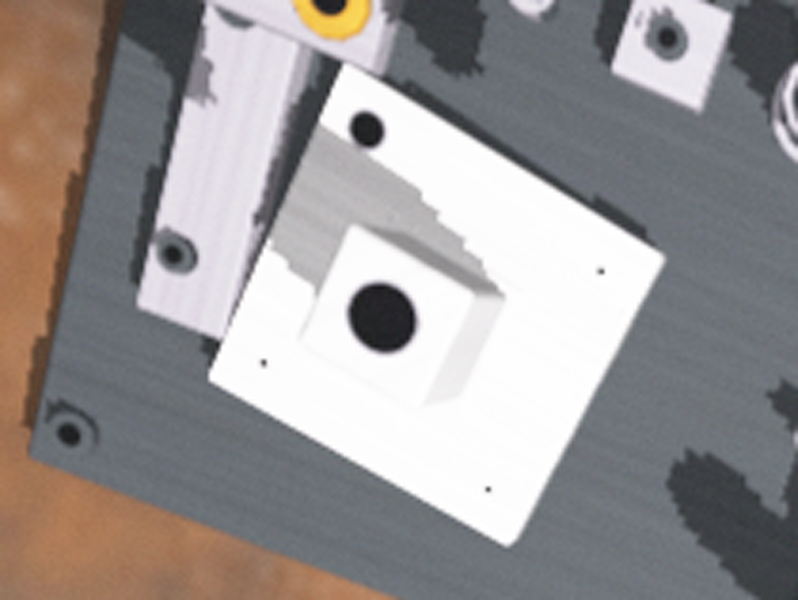

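Run:
```python
from h import *
from scipy.optimize import least_squares
d=ld('wrist','w5.png')
def fit(L,x0):
    A=np.array([l[0] for l in L])/1000.; B=np.array([(40+l[1][0]/3.8,l[1][1]/3.75) for l in L])
    def W(p,a):
        c,s=np.cos(p[2]),np.sin(p[2]); return np.array([p[0]+c*a[0]-s*a[1],p[1]+s*a[0]+c*a[1],a[2]])
    f=lambda p:np.concatenate([proj(d,W(p,a))-b for a,b in zip(A,B)])
    q=least_squares(f,x0,loss='soft_l1'); print(q.x.round(4),np.degrees(q.x[2]).round(2)); print(f(q.x).reshape(-1,2).round(1).tolist()); return q.x
b=fit([((42,42,22),(342,65)),((42,-42,22),(665,258)),((-42,-42,22),(511,547)),((-42,42,22),(209,379)),((31,31,22),(367,130)),((31,-31,22),(601,271)),((-31,-31,22),(488,489)),((-31,31,22),(264,362)),((0,0,58),(382,318))],[.49,.01,-.1])
j=fit([((-11,-11,40),(332,2)),((-94,0,22),(214,341)),((-145,45,12),(31,457)),((-106,-163,62),((254-40)*3.8,174*3.75))],[.5644,.0489,-.0528])
from scipy.spatial.transform import Rotation as R
M=R.from_rotvec(r.get_obs()['orientation']).as_matrix(); xt=M[:,0]; zt=M[:,2]
print('tool x yaw',np.degrees(np.arctan2(xt[1],xt[0])))
c,s=np.cos(-.0528),np.sin(-.0528)
dd=b[:2]-[.5644,.0489]; print('block in jig',c*dd[0]+s*dd[1],-s*dd[0]+c*dd[1])
dp=b[:2]-r.get_obs()['tcp_pos'][:2]; print('delta tool x,z cm',100*dp@xt[:2],100*dp@zt[:2])
```

```text
[ 0.4932  0.007  -0.1997] -11.44
[[0.5, -1.2], [-0.7, -0.8], [-0.6, 0.0], [-0.6, 0.2], [0.2, 0.3], [0.0, 0.2], [0.3, 0.2], [0.2, 0.5], [0.5, 0.2]]
[ 0.565   0.0494 -0.052 ] -2.98
[[-0.8, -2.1], [2.5, -0.1], [-1.3, 0.5], [0.6, 2.6]]
tool x yaw -70.89562204855646
block in jig -0.06892355728912077 -0.0456244630072566
delta tool x,z cm -9.327027976540485 7.83735993616813
```

>>> send_rows:
  plan:
    - [-3.1, 0, 2.6, 0, 0.7]
    - [-3.1, 0, 2.6, 0, 0.7]
    - [-3.1, 0, 2.6, 0, 0.7]
    - [0, 2, 0, 10, 0.7]
    - [0, 2, 0, 10, 0.7]
    - [0, 2, 0, 10.5, 0.7]
    - [0, 2.5, 0, 0, 0.7]
    - [0, 0, 0, 0, 0.7]
    - [0, 0, 0, 0, 0.7]

```text
clock: 14.05
tcp_pos: [0.4938, 0.0067, 0.1302]
orientation: [-1.109, 1.355, -1.353]
contact_force: [0.6, 0.3, 0.3]
grip_width: 0.0597
```

```bash
cat >> h.py <<'E'
from scipy.spatial.transform import Rotation as R
def st(tx=None,ty=None):
    o=r.get_obs(); M=R.from_rotvec(o['orientation']).as_matrix(); x,z=M[:,0],M[:,2]; p=o['tcp_pos']
    print('t',round(o['clock'],2),p.round(4),'xyaw',np.degrees(np.arctan2(x[1],x[0])).round(2),'tilt',M[:,1].round(3),'F',o['contact_force'].round(1),'M',o['moment'].round(2),'w',round(o['grip_width'],4),'j',o['joints'].round(2))
    c,s=np.cos(-.0525),np.sin(-.0525); d=p[:2]-[.5644,.0489]
    print('jig mm',1000*(c*d[0]+s*d[1]),1000*(-s*d[0]+c*d[1]))
    f=o['contact_force'];print('F jig',c*f[0]+s*f[1],-s*f[0]+c*f[1])
    if tx is not None:
        q=np.array([tx,ty])-p[:2]; print('delta tool cm',100*q@x[:2],100*q@z[:2])
E
python3 -c "
from h import *
st(.4932,.007); d=snap('wrist','w6.png')
print(proj(d,[.4932,.007,.058]))
"
```

```text
t 14.05 [0.4938 0.0067 0.1302] xyaw -101.38 tilt [-0.001  0.    -1.   ] F [0.6 0.3 0.3] M [-0.    0.02 -0.03] w 0.0597 j [ 0.21  0.37 -0.41  2.06  0.21  0.75 -2.11]
jig mm -68.26001609589777 -45.86986866748364
F jig 0.5779218368354189 0.3790515390037401
delta tool cm -0.019458401396646504 -0.06787017794753461
[252.62772957 210.27211755]
```

View pics/w6.png

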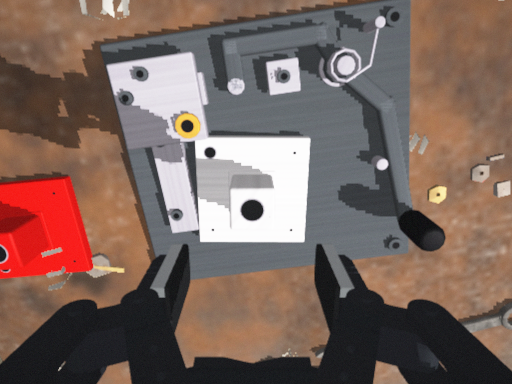

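>>> send_rows:
  plan:
    - [0, 4, -0.05, 0, 0.7]
    - [0, 3, 0, 0, 0.7]
    - [0, 1.6, 0, 0, 0.7]
    - [0, 0, 0, 0, 0.7]
    - [0, 0, 0, 0, 0.25]
    - [0, 0, 0, 0, 0.2]
    - [0, 0, 0, 0, 0.2]
    - [0, 0, 0, 0, 0]
    - [0, 0, 0, 0, 0]
  force: 70

```text
clock: 15.22
tcp_pos: [0.4946, 0.0067, 0.0457]
orientation: [-1.106, 1.353, -1.355]
contact_force: [-0.7, 0.1, 6.1]
grip_width: 0.0286
```

```bash
python3 -c "
from h import *
st()"
```

```text
t 15.22 [0.4946 0.0067 0.0457] xyaw -101.41 tilt [ 0.003 -0.    -1.   ] F [-0.7  0.1  6.1] M [0.01 0.17 0.02] w 0.0286 j [ 0.15  0.51 -0.35  2.11  0.31  0.57 -2.2 ]
jig mm -67.46709542693661 -45.79762690311925
F jig -0.6797867439311397 0.0812475781786034
```

>>> send_rows:
  plan:
    - [0.4, 0, -0.7, 0, 0]
    - [0.4, 0, -0.8, 0, 0]
    - [0, 0, 0, 0, 0]
    - [0, -1, 0, 0, 0]
    - [0, -2, 0, 0, 0]
    - [0, -1.5, 0, 0, 0]
    - [0, 0, 0, 0, 0]

```text
clock: 16.1
tcp_pos: [0.4777, 0.0016, 0.0903]
orientation: [-1.107, 1.353, -1.356]
contact_force: [0.4, 0.3, -3.3]
grip_width: 0.0288
```

```bash
python3 -c "
from h import *
st(); snap('wrist','w7.png')"
```

```text
t 16.1 [0.4777 0.0016 0.0903] xyaw -101.43 tilt [ 0.002 -0.    -1.   ] F [ 0.4  0.3 -3.3] M [ 0.02 -0.01 -0.02] w 0.0288 j [ 0.2   0.41 -0.4   2.13  0.26  0.65 -2.15]
jig mm -84.09915187494524 -51.79075626493951
F jig 0.42044242311358687 0.3406331428794909
```

View pics/w7.png

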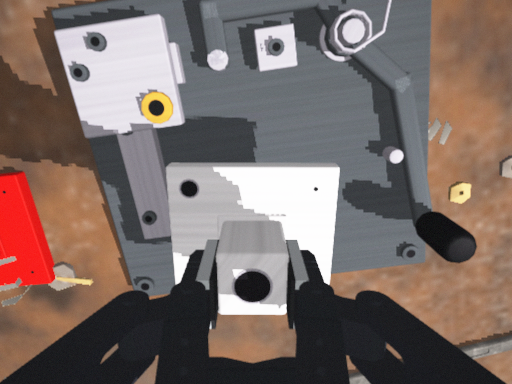

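>>> send_rows:
  plan:
    - [0, 0, 0, -9, 0]
    - [0, 0, 0, -9, 0]
    - [0, 0, 0, -9, 0]
    - [0, 0, 0, -9, 0]
    - [0, 0, 0, -9, 0]
    - [0, 0, 0, -9, 0]
    - [0, 0, 0, -9, 0]
    - [0, 0, 0, -9, 0]
    - [0, 0, 0, -9, 0]
    - [0, 0, 0, -9, 0]
    - [0, 0, 0, -8.4, 0]
    - [0, 0, 0, 0, 0]

```text
clock: 17.65
tcp_pos: [0.4765, 0.0016, 0.0885]
orientation: [-1.57, 0.044, -0.041]
contact_force: [-0.1, -0.3, -2.5]
grip_width: 0.029
```

```bash
python3 -c "
from h import *
st(); snap('wrist','w8.png')"
```

```text
t 17.65 [0.4765 0.0016 0.0885] xyaw -3.09 tilt [-0.002  0.001 -1.   ] F [-0.1 -0.3 -2.5] M [-0.03 -0.01  0.01] w 0.029 j [ 0.52  0.51 -0.8   2.11  0.54  0.74 -0.68]
jig mm -85.268512161285 -51.86936462910131
F jig -0.12021097995332063 -0.34956765521516087
```

View pics/w8.png

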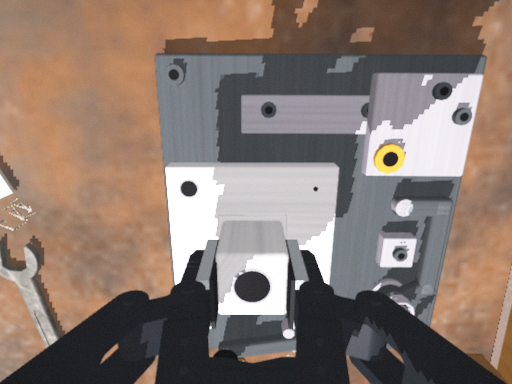

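>>> send_rows:
  plan:
    - [0, 2, 0, 0, 0]
    - [0, 1.3, 0, 0, 0]
    - [0, 0.6, 0, 0, 0]
    - [0, 0.2, 0, 0, 0]
    - [0, 0, 0, 0, 0]

```text
clock: 18.32
tcp_pos: [0.4774, 0.0019, 0.0485]
orientation: [-1.57, 0.041, -0.042]
contact_force: [0.9, 0.4, -2.4]
grip_width: 0.0287
```

```bash
python3 -c "
from h import *
st(); d=snap('wrist','w9.png')
cv2.imwrite('pics/w9b.png',cv2.resize(d['image'][:,:,::-1],(800,600),interpolation=cv2.INTER_CUBIC))"
```

```text
t 18.32 [0.4774 0.0019 0.0485] xyaw -3.01 tilt [ 0.  0. -1.] F [ 0.9  0.4 -2.4] M [0.03 0.06 0.06] w 0.0287 j [ 0.47  0.57 -0.74  2.13  0.62  0.67 -0.75]
jig mm -84.40895964008428 -51.52724743791026
F jig 0.8400291211894461 0.41195233390629477
```

View pics/w9b.png

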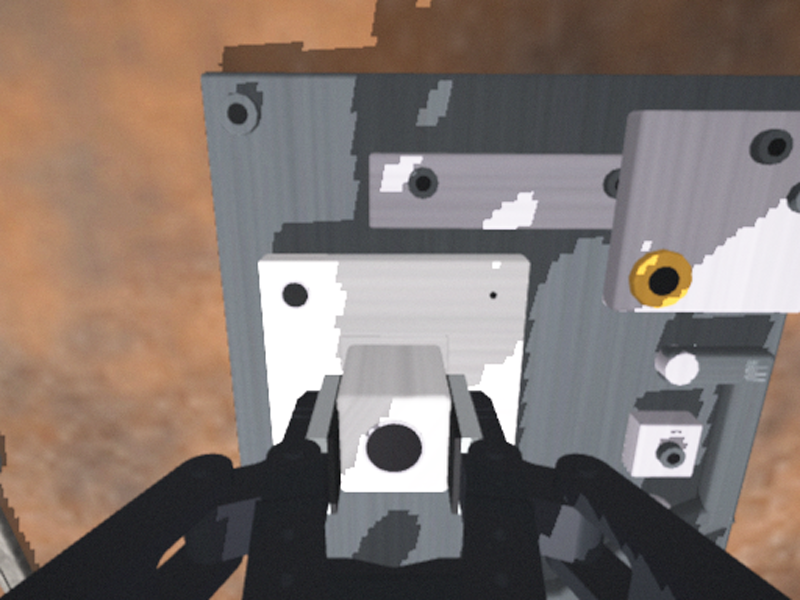

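```bash
python3 -c "
from h import *
d=ld('wrist','w9.png')
g=lambda u,v,z: ray(d,u*.64,v*.64,z)
def ang(a,b): 
    v=b-a; return np.degrees(np.arctan2(v[1],v[0])).round(2)
print('fence',ang(g(370,227,.022),g(614,230,.022)),g(370,227,.022),'plate',ang(g(203,73,.012),g(796,75,.012)),'block',ang(g(258,257,.0245),g(530,257,.0245)),g(258,257,.0245),g(530,257,.0245))
"
```

```text
fence -3.7 [0.47193356 0.05516142 0.022     ] plate -3.17 block -2.99 [0.43708739 0.04814449 0.0245    ] [0.52055505 0.0437811  0.0245    ]
```

>>> send_rows:
  plan:
    - [0, 0.2, 0, 0, 0]
    - [0, 0.1, 0, 0, 0]
    - [0, 0, 0, 0, 0]

```text
clock: 18.75
tcp_pos: [0.4774, 0.0016, 0.0457]
orientation: [-1.571, 0.041, -0.042]
contact_force: [-0.9, -0.6, 4.5]
grip_width: 0.0289
```

```bash
python3 -c "
from h import *
st()"
```

```text
t 18.75 [0.4774 0.0016 0.0457] xyaw -3.02 tilt [ 0. -0. -1.] F [-0.9 -0.6  4.5] M [-0.04  0.43 -0.01] w 0.0289 j [ 0.46  0.57 -0.73  2.13  0.63  0.66 -0.76]
jig mm -84.4114020084737 -51.767280601363375
F jig -0.8788877429296887 -0.6109754466098549
```

>>> send_rows:
  plan:
    - [0.7, 0, 0.1, 0, 0]
    - [0.7, 0, 0.1, 0, 0]
    - [0.7, 0, 0.1, 0, 0]
    - [0.7, 0, 0.1, 0, 0]
    - [0.5, 0, 0.1, 0, 0]
    - [0.3, 0, 0.1, 0, 0]
    - [0, 0, 0, 0, 0]

```text
clock: 19.62
tcp_pos: [0.514, 0.006, 0.0457]
orientation: [-1.57, 0.041, -0.042]
contact_force: [-1.9, -0.6, 5.8]
grip_width: 0.0291
```

```bash
python3 -c "
from h import *
st()"
```

```text
t 19.62 [0.514  0.006  0.0457] xyaw -3.01 tilt [ 0.001  0.    -1.   ] F [-1.9 -0.6  5.8] M [0.01 0.39 0.04] w 0.0291 j [ 0.44  0.62 -0.72  2.05  0.63  0.71 -0.74]
jig mm -48.05329395122234 -45.46383462745135
F jig -1.831580577381108 -0.692986526159231
```

Now close in slowly: y to the side fence first.

>>> send_rows:
  plan:
    - [0.1, 0, 0.1, 0, 0]
    - [0.1, 0, 0.1, 0, 0]
    - [0.1, 0, 0.1, 0, 0]
    - [0.1, 0, 0.1, 0, 0]
    - [0, 0, 0, 0, 0]

```text
clock: 20.25
tcp_pos: [0.5176, 0.0088, 0.0457]
orientation: [-1.572, 0.042, -0.042]
contact_force: [-2.8, -2.8, 7.5]
grip_width: 0.0288
```

```bash
python3 -c "
from h import *
st()"
```

```text
t 20.25 [0.5176 0.0088 0.0457] xyaw -3.05 tilt [-0.    -0.002 -1.   ] F [-2.8 -2.8  7.5] M [-0.4   0.66  0.04] w 0.0288 j [ 0.43  0.62 -0.72  2.04  0.63  0.72 -0.75]
jig mm -44.626499861228076 -42.54227910045448
F jig -2.6617953447915137 -2.9009696027118625
```

>>> send_rows:
  plan:
    - [0.1, 0, 0.1, 0, 0]
    - [0.1, 0, 0, 0, 0]
    - [0.1, 0, 0, 0, 0]
    - [0, 0, 0, 0, 0]

```text
clock: 20.75
tcp_pos: [0.5194, 0.0087, 0.0457]
orientation: [-1.574, 0.044, -0.04]
contact_force: [-7.1, -5.5, 13.8]
grip_width: 0.029
```

```bash
python3 -c "
from h import *
st()"
```

```text
t 20.75 [0.5194 0.0087 0.0457] xyaw -3.07 tilt [-0.002 -0.004 -1.   ] F [-7.1 -5.5 13.8] M [-0.75  1.4   0.02] w 0.029 j [ 0.43  0.62 -0.72  2.03  0.63  0.72 -0.75]
jig mm -42.78589820191157 -42.467166063057086
F jig -6.834549853075649 -5.8747358396537965
```

>>> send_rows:
  plan:
    - [0.1, 0, 0.1, 0, 0]
    - [0.1, 0, 0.1, 0, 0]
    - [0, -0.05, 0, 0, 0]
    - [0, 0, 0, 0, 0]

```text
clock: 21.25
tcp_pos: [0.5203, 0.0088, 0.0459]
orientation: [-1.577, 0.047, -0.039]
contact_force: [-9.6, -9.8, 16.7]
grip_width: 0.029
```

```bash
python3 -c "
from h import *
st()"
```

```text
t 21.25 [0.5203 0.0088 0.0459] xyaw -3.14 tilt [-0.005 -0.006 -1.   ] F [-9.6 -9.8 16.7] M [-1.6   1.93  0.07] w 0.029 j [ 0.43  0.63 -0.72  2.03  0.63  0.73 -0.75]
jig mm -41.91979561332672 -42.388402061137114
F jig -9.063878836853096 -10.303132685922648
```

>>> send_rows:
  plan:
    - [0.1, 0, 0, 0, 0]
    - [0.1, -0.05, 0.05, 0, 0]
    - [0.1, 0, 0, 0, 0]
    - [0, 0, 0, 0, 0]
    - [0, 0, 0, 0, 0]

```text
clock: 21.88
tcp_pos: [0.5222, 0.0087, 0.0459]
orientation: [-1.578, 0.049, -0.038]
contact_force: [-13.2, -9.4, 18.0]
grip_width: 0.0287
```

```bash
python3 -c "
from h import *
st(); d=snap('wrist','w10.png')
cv2.imwrite('pics/w10b.png',cv2.resize(d['image'][:,:,::-1],(800,600),interpolation=cv2.INTER_CUBIC))
d=snap('scene','s10.png')
cv2.imwrite('pics/s10c.png',cv2.resize(d['image'][205:285,180:280,::-1],(750,600),interpolation=cv2.INTER_CUBIC))
d=snap('side','d10.png')
cv2.imwrite('pics/d10c.png',cv2.resize(d['image'][165:235,205:295,::-1],(750,583),interpolation=cv2.INTER_CUBIC))"
```

```text
t 21.88 [0.5222 0.0087 0.0459] xyaw -3.15 tilt [-0.007 -0.007 -1.   ] F [-13.2  -9.4  18. ] M [-1.71  2.35 -0.  ] w 0.0287 j [ 0.43  0.63 -0.72  2.02  0.63  0.73 -0.74]
jig mm -40.038666731138534 -42.33068154782108
F jig -12.683584888772645 -10.124892559423028
```

View pics/w10b.png

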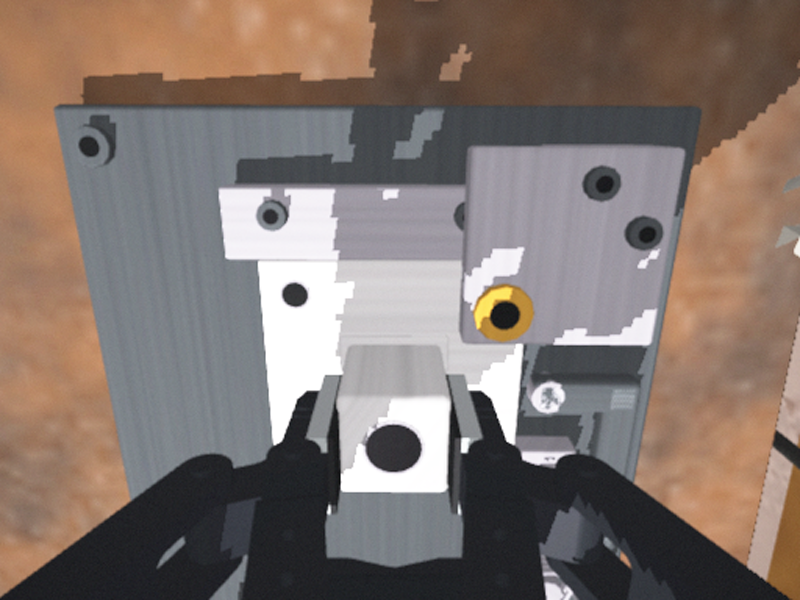

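View pics/s10c.png

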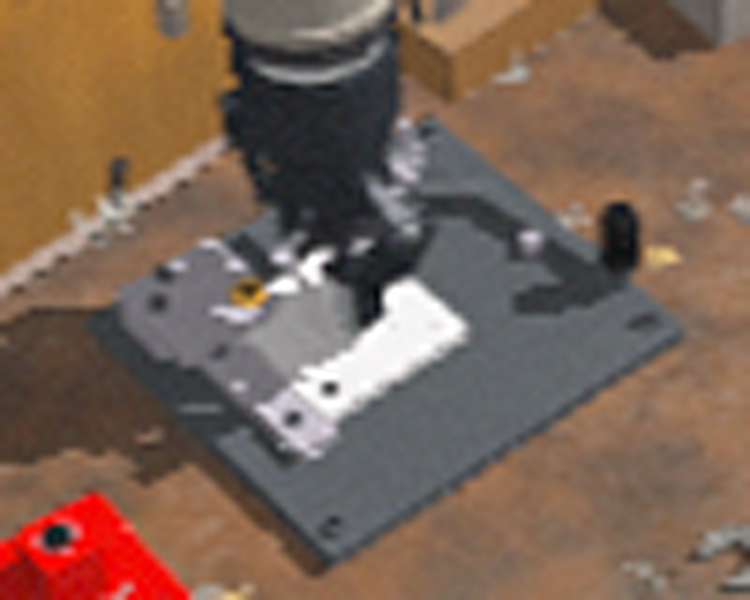

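View pics/d10c.png

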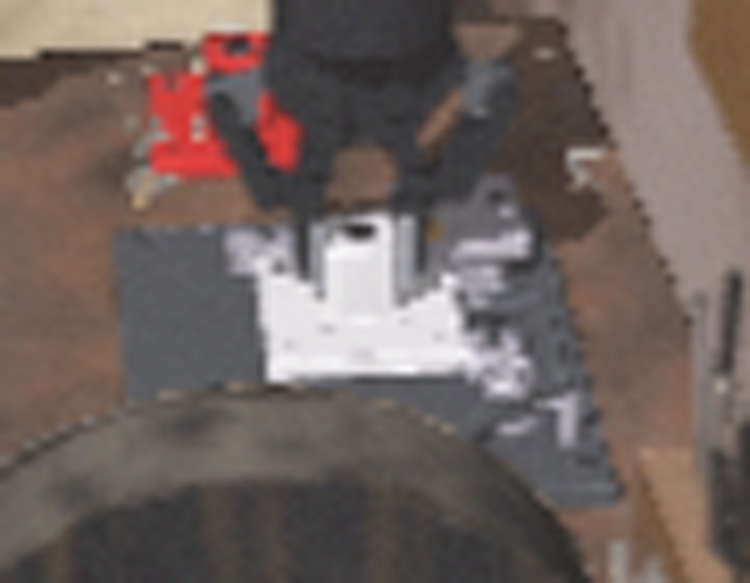

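```bash
python3 -c "
from h import *
d=ld('wrist','w10.png')
g=lambda u,v,z: ray(d,u*.64,v*.64,z)
c,s=np.cos(-.0535),np.sin(-.0535)
rel=lambda a:(1000*np.array([c*a[0]+s*a[1],-s*a[0]+c*a[1]])).round(1)
b=g(504,314,.04);h=g(294.5,294,.022); f=g(226,259,.022)
print('hole-bush',rel(h-b),'expect -62,0');print('fence corner-bush',rel(f-b),'expect -83,11')
print('hole-fencecorner',rel(h-f),'expect 21,-11')
pl=g(57,106,.012); pr=g(699,108,.012); print('hole-plate UL', rel(h-pl),'exp 72,-56',rel(pr-pl))
R0=g(521,350,.022);R1=g(518,437,.012);print(rel(R0-f),'exp 94', rel(R0-b),'exp 11')
F=g(519,437,.022);print('backfence face?',rel(F-f))
"
```

```text
hole-bush [-62.2  -0.1] expect -62,0
fence corner-bush [-82.6  11.2] expect -83,11
hole-fencecorner [ 20.4 -11.3] expect 21,-11
hole-plate UL [ 69.5 -55.8] exp 72,-56 [191.4  -0.8]
[ 93.  -30.4] exp 94 [ 10.4 -19.1] exp 11
backfence face? [ 94.9 -63.2]
```

>>> send_rows:
  plan:
    - [0.15, 0, 0, 0, 0]
    - [0.15, 0, 0.1, 0, 0]
    - [0, 0, 0, 0, 0]
    - [0, 0, 0, 0, 0]

```text
clock: 22.52
tcp_pos: [0.5224, 0.0088, 0.046]
orientation: [-1.581, 0.053, -0.034]
contact_force: [-23.1, -11.7, 30.4]
grip_width: 0.0289
```

```bash
python3 -c "
from h import *
st(); d=snap('wrist','w11.png')
cv2.imwrite('pics/w11b.png',cv2.resize(d['image'][:,:,::-1],(800,600),interpolation=cv2.INTER_CUBIC))"
```

```text
t 22.52 [0.5224 0.0088 0.046 ] xyaw -3.16 tilt [-0.013 -0.01  -1.   ] F [-23.1 -11.7  30.4] M [-2.07  4.28 -0.03] w 0.0289 j [ 0.42  0.63 -0.72  2.02  0.63  0.74 -0.74]
jig mm -39.863538120643234 -42.292586484273635
F jig -22.44422039868816 -12.897396384893144
```

View pics/w11b.png

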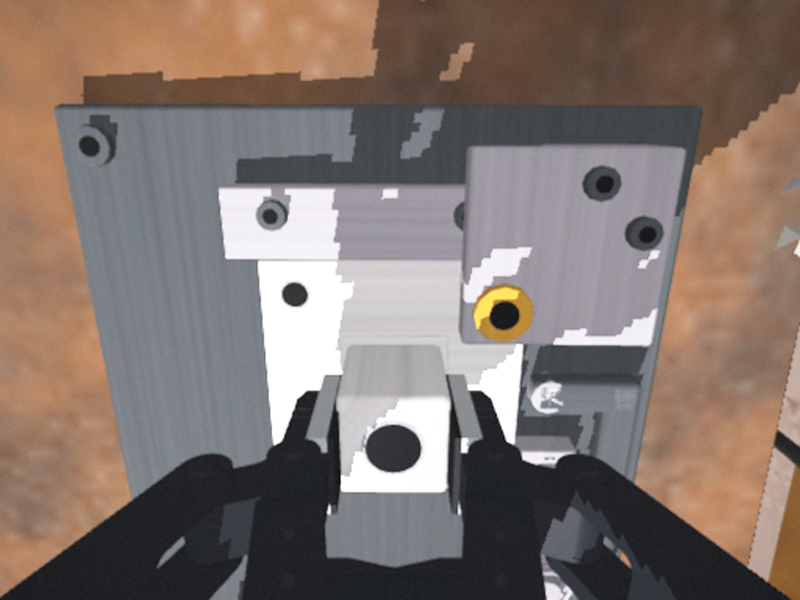

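>>> send_rows:
  plan:
    - [0, -0.1, 0, 0, 0]
    - [0, -0.1, 0, 0, 0]
    - [-0.05, -0.05, 0, 0, 0]
    - [0, 0, 0, 0, 0]
    - [0, 0, 0, 0, 0]

```text
clock: 23.2
tcp_pos: [0.5224, 0.0089, 0.0465]
orientation: [-1.578, 0.053, -0.034]
contact_force: [-12.2, -7.8, 2.1]
grip_width: 0.0287
```

```bash
python3 -c "
from h import *
st()"
```

```text
t 23.2 [0.5224 0.0089 0.0465] xyaw -3.17 tilt [-0.012 -0.008 -1.   ] F [-12.2  -7.8   2.1] M [-1.8   2.51 -0.06] w 0.0287 j [ 0.43  0.63 -0.72  2.02  0.62  0.74 -0.74]
jig mm -39.811591004771394 -42.11191905726138
F jig -11.795888615639988 -8.455171577682405
```

>>> send_rows:
  plan:
    - [0, 0.1, 0, 0, 0]
    - [0, 0.05, 0, 0, 0]
    - [0, 0, 0, 0, 0]
    - [0, 0, 0, 0, 0]
  force: 35

```text
clock: 23.7
tcp_pos: [0.5224, 0.0088, 0.0462]
orientation: [-1.58, 0.053, -0.034]
contact_force: [-17.1, -12.0, 18.6]
grip_width: 0.0291
```

```bash
python3 -c "
from h import *
st()"
```

```text
t 23.7 [0.5224 0.0088 0.0462] xyaw -3.17 tilt [-0.012 -0.009 -1.   ] F [-17.1 -12.   18.6] M [-2.01  3.49 -0.1 ] w 0.0291 j [ 0.42  0.63 -0.72  2.02  0.62  0.74 -0.74]
jig mm -39.83853425442173 -42.21045080012261
F jig -16.40427227393526 -12.915491617836224
```

>>> send_rows:
  plan:
    - [-0.1, 0, -0.05, 0, 0]
    - [-0.1, 0, -0.05, 0, 0]
    - [-0.05, 0, 0, 0, 0]
    - [0, 0, 0, 0, 0]
    - [0, 0, 0, 0, 0]

```text
clock: 24.32
tcp_pos: [0.5222, 0.0088, 0.0462]
orientation: [-1.577, 0.049, -0.038]
contact_force: [-8.6, -8.8, 6.3]
grip_width: 0.0288
```

```bash
python3 -c "
from h import *
st()"
```

```text
t 24.32 [0.5222 0.0088 0.0462] xyaw -3.16 tilt [-0.008 -0.006 -1.   ] F [-8.6 -8.8  6.3] M [-1.61  1.75 -0.08] w 0.0288 j [ 0.43  0.63 -0.72  2.02  0.63  0.73 -0.74]
jig mm -39.99600849840296 -42.23525298839894
F jig -8.167219413344084 -9.290597096924039
```

>>> send_rows:
  plan:
    - [0.1, 0.03, 0.08, 0, 0]
    - [0, 0, 0, 0, 0]
    - [0, 0, 0, 0, 0]
  force: 50

```text
clock: 24.7
tcp_pos: [0.5223, 0.0088, 0.0461]
orientation: [-1.579, 0.051, -0.036]
contact_force: [-14.2, -11.5, 14.6]
grip_width: 0.029
```

```bash
python3 -c "
from h import *
st(); d=snap('wrist','w12.png')
cv2.imwrite('pics/w12b.png',cv2.resize(d['image'][:,:,::-1],(800,600),interpolation=cv2.INTER_CUBIC)); snap('scene','s12.png')"
```

```text
t 24.7 [0.5223 0.0088 0.0461] xyaw -3.17 tilt [-0.009 -0.008 -1.   ] F [-14.2 -11.5  14.6] M [-1.99  2.63 -0.07] w 0.029 j [ 0.42  0.63 -0.72  2.02  0.63  0.74 -0.74]
jig mm -39.96528583665642 -42.2242381024425
F jig -13.572274903316597 -12.261437818470956
```

View pics/w12b.png

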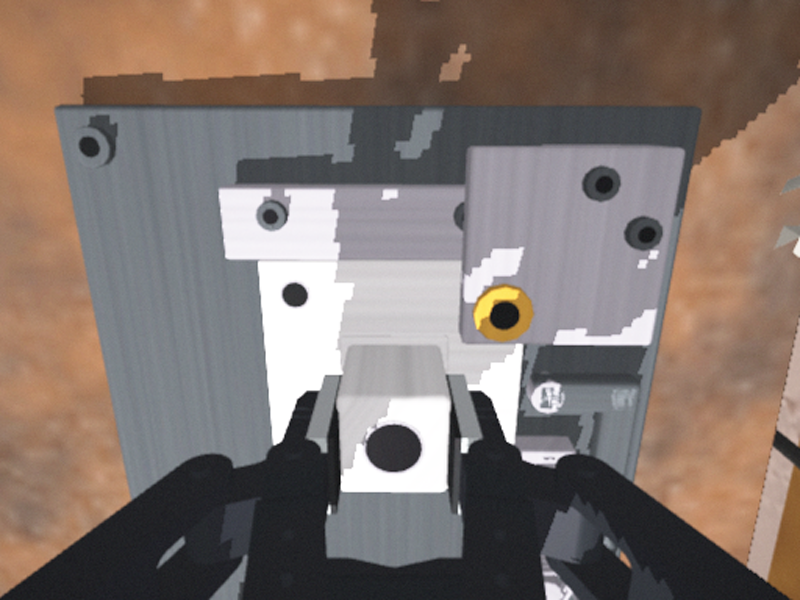

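View pics/s12.png

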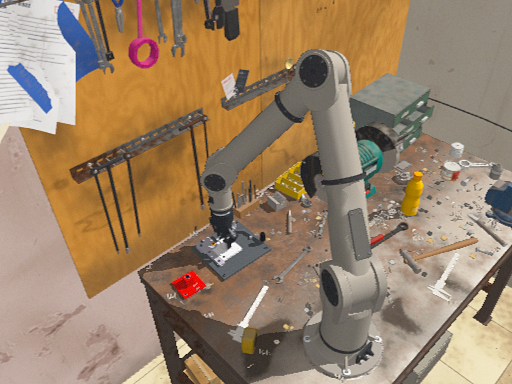

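```bash
python3 -c "
from h import *
print(r.hand_in()); st()"
```

```text
the job is handed in; nothing more can be done
None
the job is handed in; nothing more can be done
```

The job is done and handed in at about 24.7 s of the 64 s allowed. The block is back in the corner with an undrilled corner under the bush. The arm is still gripping it and pressing it against both fences.

- **Knock-out:** I gripped the lever's knob and pulled it to about 0.437 rad by my estimate from the tool position. I eased it back at about 0.2 rad/s and let go only once it was at rest, and the picture afterwards showed it there. The block came out turned about 8° from the jig.
- **Turning and seating:** I gripped the boss, slid the block clear of the bush plate, lifted it and turned it about 98° anticlockwise. Then I set it flat on the plate and slid it into the corner.
- **Position at the end:** The drilled hole now sits to the −x side of the bush. In the picture taken shortly before the final press, it measured (−62.2, −0.1) mm from the bush, against (−62, 0) expected.
- **Forces at the end:** About 13.6 N is held towards the back fence and 12.3 N towards the side fence, with about 15 N downwards and a 50 N grip setting. On the last presses the tool hardly moved as the force rose, which points to contact on both fences.
- **Bystanders:** In the final scene picture the vee block and centre punch look unmoved. I did not check the bearing separately.

Two checks were not perfect:
- **Tilt:** The arm gives a little under the push, so the tool leans about 0.7° in total. The block may be very slightly off flat. I eased the force back from 22 N to reduce this.
- **Tool reading in x:** It ended about 2 mm past the nominal home position (−40 instead of −42 mm). That is about the size of the calibration error plus the lean, and the picture agreed with the block being fully home.

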